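# Seat the divider comb in the tile casting tray and bolt it

### The arm

A 6-joint arm with a two-finger parallel gripper is mounted at the origin on a cart in front of the work surface, level with it; the furniture and walls round the work are solid. World frame = base frame: x ahead of the robot, y to its left, z up, the work surface at z = 0. Lengths are in m, angles in rad, forces in N, time in s.
With the tool pointing down it reaches from about 0.25 to 0.8 m from the base axis. Payload 3.9 kg.
Tool frame: the origin (TCP) lies on the centre line of the jaws, within the pads' length; the fingertips stand robot.nose_length ahead of it and the grasp point (between the pads) lies 11 mm behind it (robot.nose_length is the distance from the TCP to the fingertips, in m); z points along the fingers, y is the line along which they close (so a half turn about z gives the same grasp; the last joint's range is limited). The gripper opens to 85 mm and grips with 20 to 120 N. Pads are 22 mm wide; open, the fingers measure 114 mm over their backs; the gripper's body (76 mm by 85 mm) begins 54 mm behind the grasp point. The pads swing forward as they close: fully open they stand 13 mm farther back than shut.
Start: joints at [1.214, 0.26, -0.138, 1.173, 0, 1.571], TCP at [0.183, 0.492, 0.239] pointing down, gripper open.
Joint ranges: [-2.78, 2.78], [-0.83, 1.72], [-1.28, 1.37], [-1.9, 2.12], [-1.57, 1.48], [-3.14, 3.14]. Speed limits (rad/s): [2.57, 2.57, 3.14, 3.14, 3.14, 3.14].

### API

Orientations are given as a rotation vector (axis times angle).
In Python, from rig import robot, viewer gives the robot as it stands.
- The arm moves only by the tool move_arm, never from a script. Its argument "series" is a list of rows, each a list of 7 numbers: the opening, from 0 (shut) to 1 (fully open), then the shift along the world's x, y, z normalised to -1 to 1, where 1 is 4 cm, then the turn, a rotation vector about the world's x, y, z normalised to -1 to 1, where 1 is 8 degrees. In form: [[fingers, tx, ty, tz, ax, ay, az], ...]. A call has 1 to 12 rows; each row shifts and turns the commanded pose from where the row before left it; what a row does not reach is not made up. A row lasts 1/8 s, in which the tool goes at most 62.5 mm and 10.7 degrees, less where a joint would pass 70% of its speed; a pose out of reach is approached as far as the arm can. A call with a number of a shift or a turn outside -1 to 1 is refused whole. A call with a gripper value outside its range is refused whole. The fingers move at their own pace and stop on an object; "newtons" is the grip in N (left out, the last holds). Time passes only in rows, so rows that do not move let the fingers close. It gives the time, the measured TCP pose, the force, the opening and the grip force at its end, in the units of the state.
- robot.get_state(): the state, without advancing time (a new reading comes with each control period).
- viewer.read_camera(name): name is "side" or "top" or "wrist"; returns a dict with "img" (384x512x3 uint8, red, green, blue), "intrinsics" (3x3 intrinsics, pixels), "origin" and "attitude" of the camera in the world. Camera axes: x right, y up, looking along -z (the intrinsics and any distortion apply to the point x, -y, -z); pixel columns grow to the right and rows downward; lengths in m; the calibration is good to about 2 mm. The wrist camera is an equidistant fisheye: a pixel r from the principal point sees the ray r / f radians off the axis. A picture is of the moment at which its call begins. There is no depth.
- robot.finish_job(): hands the job in; it is judged then, once.
The state is a dict: "t": time; "joints": joint angles; "dq": joint speeds; "joint_efforts": joint torques, N m; "tcp_pos": TCP position; "ee_rot": TCP orientation; "force": force on the tool from outside, world axes, zero at the start; "ft_torque": the same for the moment, N m; "width": opening from 0.0 (shut) to 1.0 (fully open); "finger_force": force on a finger pad.
Only numpy, scipy, OpenCV 4.12 (cv2) and the standard library are available. Lean on these libraries where they do the work, as an engineer would, in place of code of your own. Each camera call takes 0.05 s, during which the arm holds its last target. There are 200 camera calls.

### The job

Get the test-tile casting tray ready: lower the orange divider comb into the tray so that all five blades drop into their slots and it sits fully home, then slide the brass-knobbed bolt all the way over the end of the comb to lock it and let go. The slotted bed is clamped off-centre by an unknown amount, so feel for the slots with a light touch rather than pressing hard (over 60 N would mark the bed), and do not disturb the clay skull drying beside it.

Things in the scene. Friction and masses are not known exactly. Their poses are not given: they have to be found in the camera images.
- divider_comb: Loose orange divider comb, 0.18 kg, standing on its blades, 67 mm high. Origin: its centre, in the plane of the blade tips; z up, y along the row. Five square-ended blades 5 mm thick (y), 40 mm wide (x), 28 mm deep, at y = -48, -24, 0, 24, 48 mm; above them a spine plate 44 (x) x 124 (y) mm, z = 28 to 36 mm. Fits the tray either way round (half turn about z).
- comb_handle (a point): Middle of the comb's dark wooden handle, 52 mm above its origin. The handle is 18 mm wide in x, 50 mm long in y, and spans z = 36 to 67 mm of the comb: pinch it across its 18 mm.
- casting_tray: Wooden tray fixed to the counter, 70 mm wide (x), with a white slotted bed in its trough. Origin: on the counter under the trough's middle; z up, y along the trough toward the bolt. Walls 34 mm high, y = -80 to 80 mm; bolt block 44.5 mm high, y = 77 to 133 mm. With the comb home, its spine rests on the bed and its origin is 8 mm above the counter, at most 8 mm from the tray's middle in y.
- bed_level (a point): Middle of the trough at the height of the bed's ridge tops, 36 mm up. Six ridges, five slots across the tray (x), each 7.5 mm wide in y, 24 mm apart, 30 mm deep, 49 mm long. The bed is clamped firmly, but anywhere from -8 to +8 mm along the tray's y from this point, and that shift is not reported. Blades standing on the ridges put the comb's origin at this height.
- lock_bolt (a joint): Travel (m) of the flat steel bolt toward the tray's -y: starts at 0 to 0.004 (open), end stop 0.034 (fully shut). About 1.5 N of friction; it stays where it is left. Tongue 18 mm wide, 5 mm thick, underside 46 mm above the counter: 2 mm above the spine of a comb that is home, and blocked by one that is not.
- bolt_knob (a point): Middle of the upright brass knob on the bolt, moving with it: 14 mm in diameter, 26 mm high, from 57 to 83 mm above the counter. Pinch it from above, fingers on its two x sides (tray frame).
- clay_skull: Small drying clay skull 83x56x59 mm, loose; origin under its middle. To be left where it is.
Things that resemble listed ones, but are neither listed nor needed, are in the scene too. Several things have the shape of the divider_comb; the one meant has the colours described above.

How it is judged:
On the way, in this order (a step that is already met when the one before it is completed fails the run):
1. the comb is fully home with every blade in its slot, while the bolt is still open (z of divider_comb in the frame of casting_tray below 0.0105 m and x of divider_comb in the frame of casting_tray between -0.005 and 0.005 m and y of divider_comb in the frame of casting_tray between -0.012 and 0.012 m and angle between the z axis of divider_comb and the z axis of casting_tray, either way round below 0.05 rad and angle between the y axis of divider_comb and the y axis of casting_tray, either way round below 0.08 rad and value of joint lock_bolt below 0.012 m), for 0.2 s.
2. the bolt is slid over the end of the comb (z of divider_comb in the frame of casting_tray below 0.0105 m and x of divider_comb in the frame of casting_tray between -0.005 and 0.005 m and y of divider_comb in the frame of casting_tray between -0.012 and 0.012 m and angle between the z axis of divider_comb and the z axis of casting_tray, either way round below 0.05 rad and angle between the y axis of divider_comb and the y axis of casting_tray, either way round below 0.08 rad and value of joint lock_bolt above 0.028 m), for 0.2 s.
At the end, for the whole second after the job is handed in: The comb is home in the tray: its origin at most 10.5 mm above the counter (8 mm is home), within 5 mm of the tray's middle in x and 12 mm in y, level within 0.05 rad and in line (either way round) within 0.08 rad; the bolt is shut (at least 28 of 34 mm); the comb is at rest and released (all of step 2 and linear speed of divider_comb below 0.02 m/s and contact force between divider_comb and the fingers below 0.1 N); the robot touches nothing.
It fails at once if the comb is pressed against the tray or its bed with more than 60 N (contact force between divider_comb and casting_tray above 60 N).
It fails at once if the clay skull is moved by more than 15 mm (distance of clay_skull from where it was at the start of the episode above 0.015 m).
It also fails if it takes over 64 s, if anything falls off the work surface, if the arm or the gripper's body presses on something with over 40 N, if the wrist force passes 120 N, or if a joint passes its speed limit or range.

## Working session

There is one attempt and no reset: what is moved stays moved. The work goes in short steps, Python scripts to look and compute and a tool call to move; the robot and the scene stay as the last step left them, time stands still between calls to the robot, and variables do not carry over. Pictures are saved under pics/ and viewed, at most 10 in all, crops included, and the job is handed in when it is done.

Besides the shell and the picture viewer there is one more tool, called after "Call:" by a JSON object that holds its "name" and its "arguments". move_arm: Moves the arm, as the interface text tells. Scaled input: -1 to 1 covers 4 cm each way for a shift and 8 degrees each way for a turn. Its arguments: {"type":"object","properties":{"series":{"type":"array","items":{"type":"array","items":{"type":"number"}}},"newtons":{"type":"number"}},"required":["series"]}

```bash
mkdir -p pics; ls; cat > h.py <<'E'
import numpy as np, cv2
from rig import robot, viewer
def ray(c,u,v,fish=False):
    K=np.array(c["intrinsics"]);x=(u-K[0,2])/K[0,0];y=(v-K[1,2])/K[1,1]
    if fish:
        r=np.hypot(x,y);s=np.sin(r)/r if r>1e-9 else 1;d=np.array([x*s,-y*s,-np.cos(r)])
    else: d=np.array([x,-y,-1.])
    A=np.array(c["attitude"],float)
    if A.shape!=(3,3): A=cv2.Rodrigues(A)[0]
    return np.array(c["origin"]),A@(d/np.linalg.norm(d))
def onplane(c,u,v,z,fish=False):
    o,d=ray(c,u,v,fish);return o+d*(z-o[2])/d[2]
E
python3 - <<'E'
from h import *
import pickle
ims=[]
cs={}
for n in("top","side","wrist"):
    c=viewer.read_camera(n);cs[n]=c;cv2.imwrite(f"pics/{n}0.png",cv2.cvtColor(c["img"],cv2.COLOR_RGB2BGR))
    print(n,c["intrinsics"],c["origin"],c["attitude"])
pickle.dump(cs,open("c0.pkl","wb"))
print(robot.get_state(),robot.nose_length)
E
```

```text
pics
top [[351.12569943   0.         256.88891821]
 [  0.         351.12569943 196.01242796]
 [  0.           0.           1.        ]] [ 0.38567164 -0.06983957  1.0441447 ] [ 0.06563314 -0.04805503 -1.5884262 ]
side [[437.09906251   0.         265.78032912]
 [  0.         437.09906251 192.2430484 ]
 [  0.           0.           1.        ]] [ 0.16681779 -1.19959973  0.87312257] [ 0.96575357 -0.11902898 -0.2620685 ]
wrist [[297.31863964   0.         254.32631518]
 [  0.         297.31863964 188.76649914]
 [  0.           0.           1.        ]] [0.114489   0.51636268 0.37320262] [-0.2568697  -0.17692707  1.20505077]
{'t': 0.15, 'joints': array([ 1.21398686e+00,  2.60571981e-01, -1.39085228e-01,  1.17269475e+00,
        7.82204830e-06,  1.57077261e+00]), 'dq': array([-3.46311661e-06, -1.55945326e-03,  4.22059757e-03, -2.59057129e-03,
       -7.10844350e-04, -1.01142870e-03]), 'joint_efforts': array([ 1.11919122e-03, -4.06006086e+01,  2.54165733e+01,  1.26537969e-02,
        1.36006461e-04,  3.53050346e-06]), 'tcp_pos': array([0.18319326, 0.49145185, 0.238631  ]), 'ee_rot': array([-5.57419400e-01, -3.09145585e+00,  2.40239887e-03]), 'force': array([-0.19136643, -0.10408983, -0.5801118 ]), 'ft_torque': array([-0.03543343, -0.03225629,  0.02779747]), 'finger_force': 0.0, 'width': 1.0013858830697229} 0.008
```

View pics/top0.png

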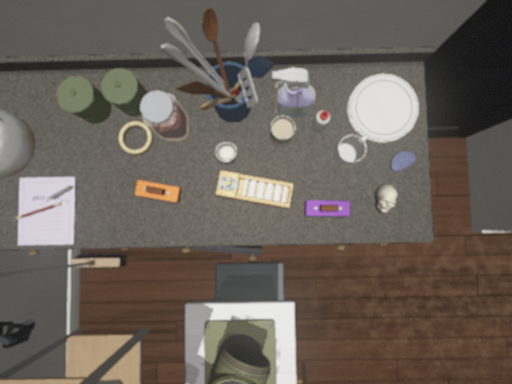

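View pics/side0.png

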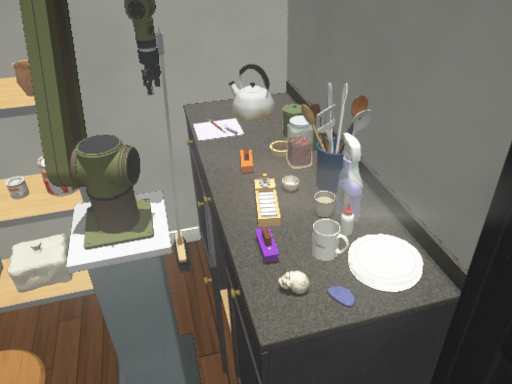

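The top view shows the orange comb at (157,191), the tray at (255,189) with its bolt end on the left (+y) and the skull far right at (387,198). The side view agrees.

```bash
python3 - <<'E'
from h import *
import pickle
cs=pickle.load(open("c0.pkl","rb"))
c=cs["top"];im=c["img"]
hsv=cv2.cvtColor(im,cv2.COLOR_RGB2HSV)
def comp(m,box):
    x0,y0,x1,y1=box;k=np.zeros_like(m);k[y0:y1,x0:x1]=m[y0:y1,x0:x1];return k
def rect(m,z,name):
    p=cv2.findNonZero(m);r=cv2.minAreaRect(p);b=cv2.boxPoints(r)
    w=np.array([onplane(c,u,v,z) for u,v in b]);ctr=onplane(c,*r[0],z)
    e=[w[1]-w[0],w[2]-w[1]];L=[np.linalg.norm(q) for q in e];l=e[int(np.argmax(L))]
    print(name,r,ctr.round(4),np.round(L,4),"long axis deg",np.degrees(np.arctan2(l[1],l[0])))
o=comp(cv2.inRange(hsv,(5,180,150),(18,255,255)),(125,170,190,215))
rect(o,.034,"comb")
t=comp(cv2.inRange(hsv,(10,40,120),(30,255,255)),(205,160,305,220))
rect(t,.036,"tray")
wh=comp(cv2.inRange(hsv,(0,0,150),(180,60,255)),(238,165,300,215))
rect(wh,.036,"bed")
crop=im[160:220,120:310];cv2.imwrite("pics/crop.png",cv2.cvtColor(cv2.resize(crop,None,fx=4,fy=4,interpolation=cv2.INTER_CUBIC),cv2.COLOR_RGB2BGR))
E
```

```text
Traceback (most recent call last):
cv2.error: OpenCV(4.12.0) /io/opencv/modules/imgproc/src/convhull.cpp:143: error: (-215:Assertion failed) total >= 0 && (depth == CV_32F || depth == CV_32S) in function 'convexHull'
```

```bash
cat > m.py <<'E'
from h import *
import pickle
cs=pickle.load(open("c0.pkl","rb"))
c=cs["top"];im=c["img"]
hsv=cv2.cvtColor(im,cv2.COLOR_RGB2HSV)
print(hsv[185:197:3,140:180:6].tolist()); print(hsv[186,200:300:4].tolist())
crop=im[160:220,120:310];cv2.imwrite("pics/crop.png",cv2.cvtColor(cv2.resize(crop,None,fx=4,fy=4,interpolation=cv2.INTER_CUBIC),cv2.COLOR_RGB2BGR))
def comp(m,box):
    x0,y0,x1,y1=box;k=np.zeros_like(m);k[y0:y1,x0:x1]=m[y0:y1,x0:x1];return k
def rect(m,z,name):
    p=cv2.findNonZero(m)
    if p is None: print(name,"none");return
    r=cv2.minAreaRect(p);b=cv2.boxPoints(r)
    w=np.array([onplane(c,u,v,z) for u,v in b]);ctr=onplane(c,*r[0],z)
    e=[w[1]-w[0],w[2]-w[1]];L=[np.linalg.norm(q) for q in e];l=e[int(np.argmax(L))]
    print(name,r,ctr.round(4),np.round(L,4),"long axis deg",np.degrees(np.arctan2(l[1],l[0])))
rect(comp(cv2.inRange(hsv,(5,150,100),(18,255,255)),(125,170,190,215)),.034,"comb")
rect(comp(cv2.inRange(hsv,(10,40,120),(30,255,255)),(205,160,305,220)),.036,"tray")
rect(comp(cv2.inRange(hsv,(0,0,150),(180,60,255)),(238,165,300,215)),.036,"bed")
E
python3 m.py
```

```text
[[[15, 148, 229], [14, 150, 211], [15, 147, 225], [15, 146, 229], [14, 146, 211], [13, 120, 168], [12, 53, 130]], [[15, 149, 228], [10, 67, 145], [10, 125, 131], [12, 142, 160], [14, 151, 206], [15, 143, 230], [16, 143, 226]], [[15, 147, 229], [13, 146, 177], [10, 125, 133], [11, 124, 136], [13, 155, 128], [15, 118, 227], [16, 139, 231]], [[15, 147, 225], [15, 145, 230], [13, 154, 217], [12, 155, 191], [13, 158, 174], [14, 110, 221], [15, 143, 228]]]
[[16, 33, 117], [16, 28, 117], [19, 31, 116], [18, 29, 113], [17, 54, 146], [26, 9, 199], [80, 4, 208], [25, 18, 172], [83, 5, 217], [83, 5, 215], [22, 63, 233], [17, 10, 234], [23, 48, 218], [0, 1, 235], [22, 46, 218], [0, 1, 235], [22, 32, 228], [0, 1, 232], [21, 21, 227], [150, 1, 229], [18, 11, 223], [15, 12, 211], [18, 70, 205], [22, 53, 201], [18, 26, 118]]
comb ((158.09442138671875, 190.65725708007812), (40.79158020019531, 11.23404312133789), 11.0035400390625) [0.4798 0.2267 0.034 ] [0.0326 0.1192] long axis deg -102.0746869029516
tray ((254.254638671875, 188.66921997070312), (77.0980453491211, 27.43895721435547), 10.407711029052734) [ 0.4801 -0.052   0.036 ] [0.0796 0.223 ] long axis deg -101.59373396288446
bed ((264.7835998535156, 188.90476989746094), (55.606136322021484, 24.399044036865234), 13.448616027832031) [ 0.4788 -0.0824  0.036 ] [0.0708 0.1606] long axis deg -104.65499964762714
```

View pics/crop.png

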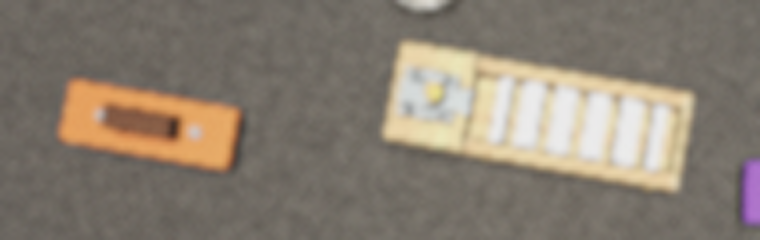

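The crop shows the comb and the tray, both about 12° clockwise in the image. The bolt block is on the left, with the knob near the block's middle. I'll move above the comb.

Call:
{"name": "move_arm", "arguments": {"series": [[1,0.74,-0.66,0,0,0,-1],[1,0.74,-0.66,0,0,0,-1],[1,0.74,-0.66,0,0,0,-1],[1,0.74,-0.66,0,0,0,-1],[1,0.74,-0.66,0,0,0,-1],[1,0.74,-0.66,0,0,0,-1],[1,0.74,-0.66,0,0,0,-1],[1,0.74,-0.66,0,0,0,-1],[1,0.74,-0.66,0,0,0,-1],[1,0.74,-0.66,0,0,0,-1],[1,0,0,0,0,0,-0.2],[1,0,0,0,0,0,0]]}}

```text
t: 1.65
tcp_pos: [0.4788, 0.2279, 0.2389]
ee_rot: [-2.441, -1.976, 0.002]
force: [-0.7, 0.7, 0.3]
width: 0.999
finger_force: 0.0
```

```bash
python3 - <<'E'
from h import *
c=viewer.read_camera("wrist");im=c["img"];np.save("w1.npy",c,allow_pickle=True)
cv2.imwrite("pics/w1.png",cv2.cvtColor(im,cv2.COLOR_RGB2BGR));s=robot.get_state();print(s["t"],s["tcp_pos"],s["ee_rot"],c["origin"])
hsv=cv2.cvtColor(im,cv2.COLOR_RGB2HSV);m=cv2.inRange(hsv,(10,120,120),(18,255,255))
cn=sorted(cv2.findContours(m,cv2.RETR_EXTERNAL,cv2.CHAIN_APPROX_NONE)[0],key=cv2.contourArea)[-3:]
for q in cn:
    w=np.array([onplane(c,u,v,.036,True)[:2] for u,v in q[:,0]],np.float32)*1000;r=cv2.minAreaRect(w);print(cv2.contourArea(q),q[:,0].mean(0),r)
E
```

```text
1.7 [0.47861895 0.22821651 0.2390474 ] [-2.44037917e+00 -1.97749158e+00  1.30254567e-03] [0.49515012 0.29925337 0.37356403]
52.5 [308.58974359 279.06837607] ((519.2940063476562, 58.37554168701172), (22.11636734008789, 39.73843002319336), 63.77520751953125)
63.0 [297.6875  315.03125] ((494.6959533691406, -3.133546829223633), (26.300554275512695, 11.122374534606934), 88.76612091064453)
3786.0 [254.59057971 159.14492754] ((479.7723083496094, 231.38568115234375), (124.52434539794922, 43.56575012207031), 78.80621337890625)
```

View pics/w1.png

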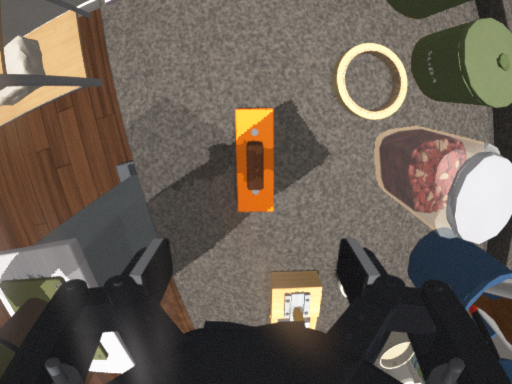

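The comb fits at (0.480, 0.231), long axis at 78.8°, and its measured size of 124.5×43.6 mm matches the given one. Before grasping, I'll look at the tray from close by.

Call:
{"name": "move_arm", "arguments": {"series": [[1,0,-0.95,0,0,0,0.1],[1,0,-0.95,0,0,0,0],[1,0,-0.95,0,0,0,0],[1,0,-0.95,0,0,0,0],[1,0,-0.95,0,0,0,0],[1,0,-0.95,0,0,0,0],[1,0,-0.95,0,0,0,0],[1,0,-0.95,0,0,0,0],[1,0,0,0,0,0,0],[1,0,0,0,0,0,0]]}}

```text
t: 2.95
tcp_pos: [0.4791, -0.075, 0.2393]
ee_rot: [-2.426, -1.994, -0.0]
force: [0.9, -0.4, -0.1]
width: 1.001
finger_force: 0.0
```

```bash
python3 - <<'E'
from h import *
c=viewer.read_camera("wrist");im=c["img"];np.save("w2.npy",c,allow_pickle=True)
cv2.imwrite("pics/w2.png",cv2.cvtColor(im,cv2.COLOR_RGB2BGR));s=robot.get_state();print(s["t"],s["tcp_pos"],s["ee_rot"],c["origin"],c["attitude"])
cv2.imwrite("pics/w2c.png",cv2.cvtColor(cv2.resize(im[70:270,180:340],None,fx=3,fy=3,interpolation=cv2.INTER_CUBIC),cv2.COLOR_RGB2BGR))
E
```

```text
3.0 [ 0.47914443 -0.0748061   0.23931817] [-2.42601576e+00 -1.99516363e+00 -3.12692344e-04] [ 0.49414496 -0.00350252  0.37401668] [-0.29230509  0.03058448 -0.19311371]
```

View pics/w2c.png

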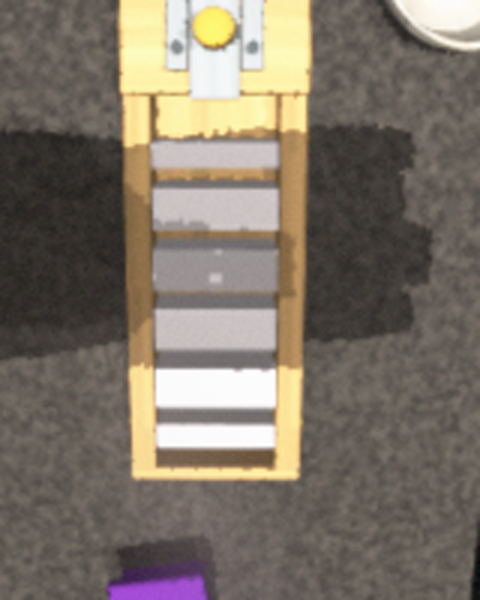

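The crop shows the knob at (213,25), the block edge at y≈95 and six ridges with slots centred near y≈178, 240, 300, 359 and 416. I'll turn the ridge edges into positions.

```bash
python3 - <<'E'
from h import *
c=np.load("w2.npy",allow_pickle=True).item();im=c["img"]
g=cv2.cvtColor(im,cv2.COLOR_RGB2GRAY).astype(float);hsv=cv2.cvtColor(im,cv2.COLOR_RGB2HSV)
W=lambda x,y,z=.036: onplane(c,180+(x+.5)/3-.5,70+(y+.5)/3-.5,z,True)[:2]*1000
# tray axis: outer wall edges (z=34mm)
L=np.array([W(126,130,.034),W(135,478,.034)]);R=np.array([W(307,130,.034),W(299,478,.034)])
for E in(L,R): d=E[0]-E[1];print("wall",E.round(1),np.degrees(np.arctan2(d[1],d[0])))
print("width",np.linalg.norm(L-R,axis=1))
# ridge corners left/right
th=np.radians(78.6);ey=np.array([np.cos(th),np.sin(th)]);ex=np.array([ey[1],-ey[0]])
mid=(L+R).mean(0).mean(0);
print("mid",mid)
# comb-origin: express along ey, ex
for n,y,z in(("end",474,.034),("block",95,.0445)): print(n,W(215,y,z)@ey)
for xs in (170,195,235,262):
    col=180+xs/3
    vs=np.arange(70+135/3,70+455/3,.25)
    p=cv2.remap(g.astype(np.float32),np.full((1,len(vs)),col,np.float32),vs[None].astype(np.float32),cv2.INTER_LINEAR)[0]
    d=np.abs(np.gradient(cv2.GaussianBlur(p[None],(0,0),2)[0]))
    pk=[i for i in range(2,len(d)-2) if d[i]==d[i-2:i+3].max() and d[i]>2]
    print(xs,[(round(float((onplane(c,col,vs[i],.036,True)[:2]*1000)@ey),1),round(float(d[i]),0)) for i in pk])
print("ridge x edges",[(W(a,y)@ex).round(1) for a,y in((152,155),(279,155),(157,435),(275,435))], "walls ex",L@ex,R@ex)
k=onplane(c,180+213/3,70+25/3,.083,True)*1000;print("knob",k, k[:2]@ey,k[:2]@ex)
print("comb",np.array([479.8,231.4])@ey,np.array([479.8,231.4])@ex)
E
```

```text
wall [[ 454.6   -8.7]
 [ 426.7 -148.8]] 78.7602090979002
wall [[ 521.8  -22.1]
 [ 494.2 -162. ]] 78.84210113536275
width [68.53661949 68.74082683]
mid 388.8942542770135
end -59.37162399700677
block 94.43528322166217
170 [(78.3, 7.0), (76.6, 5.0), (66.9, 4.0), (63.2, 5.0), (59.2, 10.0), (46.5, 5.0), (42.7, 5.0), (35.4, 4.0), (18.8, 4.0), (11.9, 11.0), (-4.6, 8.0), (-12.7, 18.0), (-29.2, 15.0), (-36.0, 14.0), (-46.6, 17.0)]
195 [(76.6, 8.0), (66.9, 6.0), (63.5, 4.0), (58.9, 11.0), (46.5, 5.0), (42.7, 5.0), (35.7, 4.0), (18.8, 4.0), (11.9, 11.0), (-4.8, 8.0), (-12.6, 18.0), (-29.1, 15.0), (-35.9, 14.0), (-46.5, 17.0)]
235 [(76.4, 8.0), (66.7, 4.0), (62.4, 7.0), (58.9, 11.0), (42.7, 9.0), (35.7, 4.0), (18.6, 4.0), (12.0, 12.0), (-4.5, 8.0), (-12.8, 15.0), (-29.0, 15.0), (-36.2, 15.0), (-46.7, 17.0)]
262 [(76.5, 8.0), (67.3, 5.0), (62.4, 5.0), (59.0, 12.0), (42.8, 9.0), (35.2, 5.0), (18.7, 4.0), (12.1, 11.0), (-4.7, 8.0), (-12.8, 15.0), (-29.0, 15.0), (-36.1, 15.0), (-46.7, 18.0)]
ridge x edges [np.float64(457.3), np.float64(505.2), np.float64(457.6), np.float64(505.8)] walls ex [447.32807628 447.72753204] [515.86442661 516.46717859]
knob [494.84009261  19.54841571  83.        ] 116.97152505167006 481.213590970766
comb 321.67074172137126 424.5962010197723
```

The slot pitch of 23.9 mm and the 48 mm ridge width match the drawing. The bed centre is at (0.475, -0.080), about 3.5 mm toward -y of the tray's middle. Next I'll go back and grasp the comb.

Call:
{"name": "move_arm", "arguments": {"series": [[1,0,0.957,0,0,0,0],[1,0,0.957,0,0,0,0],[1,0,0.957,0,0,0,0],[1,0,0.957,0,0,0,0],[1,0,0.957,-0.7,0,0,0],[1,0,0.957,-0.7,0,0,0],[1,0,0.957,-0.7,0,0,0],[1,0.02,0.957,-0.7,0,0,0],[1,0,0,0,0,0,0],[1,0,0,-0.7,0,0,0],[1,0,0,-0.7,0,0,0],[1,0,0,-0.55,0,0,0]]}}

```text
t: 4.5
tcp_pos: [0.4798, 0.2302, 0.0492]
ee_rot: [2.427, 1.994, 0.0]
force: [-0.3, 0.4, -0.1]
width: 1.002
finger_force: 0.0
```

Call:
{"name": "move_arm", "arguments": {"series": [[1,0,0,0,0,0,0],[0.1,0,0,0,0,0,0],[0.1,0,0,0,0,0,0],[0.1,0,0,0,0,0,0],[0.1,0,0,0,0,0,0],[0.1,0,0,0,0,0,0]], "newtons": 50}}

```text
t: 5.25
tcp_pos: [0.4805, 0.2303, 0.0499]
ee_rot: [2.428, 1.993, 0.001]
force: [-2.0, -0.0, 5.3]
width: 0.198
finger_force: 52.7
```

Grasped. Next I'll lift the comb and carry it over the knob to the bed.

Call:
{"name": "move_arm", "arguments": {"series": [[0.1,0,0,0.9,0,0,0],[0.1,0,0,0.9,0,0,0],[0.1,0,0,0.9,0,0,0],[0.1,-0.016,-0.97,0,0,0,0],[0.1,-0.016,-0.97,0,0,0,0],[0.1,-0.016,-0.97,0,0,0,0],[0.1,-0.016,-0.97,0,0,0,0],[0.1,-0.016,-0.97,0,0,0,0],[0.1,-0.016,-0.97,0,0,0,0],[0.1,-0.016,-0.97,0,0,0,0],[0.1,-0.016,-0.97,0,0,0,0],[0.1,0,0,0,0,0,0]]}}

```text
t: 6.75
tcp_pos: [0.4745, -0.0823, 0.1567]
ee_rot: [-2.432, -1.988, 0.002]
force: [-0.7, 0.4, -1.8]
width: 0.197
finger_force: 51.9
```

Call:
{"name": "move_arm", "arguments": {"series": [[0.1,0,0,0,0,0,0],[0.1,0,0,0,0,0,0]]}}

```text
t: 7.0
tcp_pos: [0.4748, -0.0793, 0.1571]
ee_rot: [-2.426, -1.994, 0.0]
force: [-0.4, 0.9, -2.0]
width: 0.201
finger_force: 51.9
```

```bash
python3 - <<'E'
from h import *
c=viewer.read_camera("wrist");im=c["img"];np.save("w3.npy",c,allow_pickle=True)
s=robot.get_state();print(s["t"],s["tcp_pos"],s["ee_rot"],s["force"],s["ft_torque"])
cv2.imwrite("pics/w3.png",cv2.cvtColor(im,cv2.COLOR_RGB2BGR))
E
```

```text
7.05 [ 0.47488877 -0.07929542  0.15713763] [-2.42642584e+00 -1.99464733e+00  2.74835655e-04] [ 0.1661236   0.36675887 -2.03763509] [-0.05690345  0.00159006 -0.01866525]
```

View pics/w3.png

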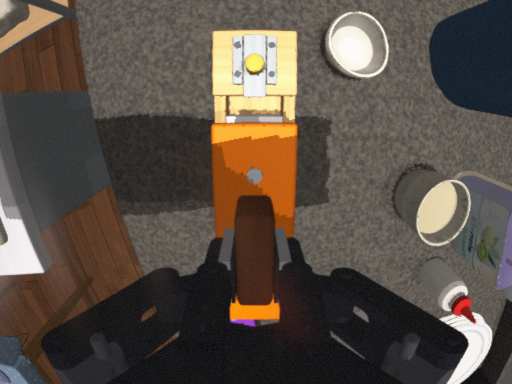

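The comb hangs straight and in line with the tray: its spine edges at columns 212–297 match the block's at 213–297. I'll correct y by -2 mm and descend to just above the ridges.

Call:
{"name": "move_arm", "arguments": {"series": [[0.1,0,-0.052,-0.5,0,0,0],[0.1,0,0,-0.5,0,0,0],[0.1,0,0,-0.5,0,0,0],[0.1,0,0,-0.1,0,0,0],[0.1,0,0,0,0,0,0],[0.1,0,0,0,0,0,0]]}}

```text
t: 7.8
tcp_pos: [0.4759, -0.0822, 0.0942]
ee_rot: [2.427, 1.993, 0.002]
force: [0.3, -0.2, -1.5]
width: 0.202
finger_force: 51.8
```

Call:
{"name": "move_arm", "arguments": {"series": [[0.1,0,0,-0.1,0,0,0],[0.1,0,0,-0.1,0,0,0],[0.1,0,0,-0.08,0,0,0],[0.1,0,0,0,0,0,0],[0.1,0,0,0,0,0,0]]}}

```text
t: 8.43
tcp_pos: [0.4749, -0.0822, 0.082]
ee_rot: [-2.428, -1.993, 0.0]
force: [-0.2, -0.6, -1.8]
width: 0.198
finger_force: 51.8
```

No contact force, and the tips should already be about 4 mm below the ridge tops. I'll continue gently.

Call:
{"name": "move_arm", "arguments": {"series": [[0.1,0,0,-0.06,0,0,0],[0.1,0,0,-0.06,0,0,0],[0.1,0,0,0,0,0,0],[0.1,0,0,0,0,0,0]]}}

```text
t: 8.93
tcp_pos: [0.475, -0.0822, 0.0772]
ee_rot: [-2.428, -1.993, 0.0]
force: [0.0, 1.2, -2.8]
width: 0.196
finger_force: 51.9
```

Call:
{"name": "move_arm", "arguments": {"series": [[0.1,0,0,-0.1,0,0,0],[0.1,0,0,-0.1,0,0,0],[0.1,0,0,-0.1,0,0,0],[0.1,0,0,-0.08,0,0,0],[0.1,0,0,0,0,0,0],[0.1,0,0,0,0,0,0]]}}

```text
t: 9.68
tcp_pos: [0.4747, -0.0822, 0.0619]
ee_rot: [-2.428, -1.993, 0.001]
force: [0.1, 1.7, -2.7]
width: 0.201
finger_force: 51.9
```

Call:
{"name": "move_arm", "arguments": {"series": [[0.1,0,0,-0.04,0,0,0],[0.1,0,0,-0.04,0,0,0],[0.1,0,0,-0.03,0,0,0],[0.1,0,0,0,0,0,0],[0.1,0,0,0,0,0,0]]}}

```text
t: 10.3
tcp_pos: [0.4753, -0.0823, 0.0579]
ee_rot: [2.428, 1.993, 0.001]
force: [0.4, 1.6, 1.7]
width: 0.201
finger_force: 52.3
```

The force is up by 4 N and z is at the home value, so the comb is seated. I'll press lightly, release and rise.

Call:
{"name": "move_arm", "arguments": {"series": [[0.1,0,0,-0.03,0,0,0],[0.1,0,0,0,0,0,0],[0.6,0,0,0,0,0,0],[0.6,0,0,0,0,0,0],[0.6,0,0,0.5,0,0,0],[0.6,0,0,1,0,0,0],[0.6,0,0,1,0,0,0],[0.6,0,0,1,0,0,0],[0.6,0,0,1,0,0,0],[0.6,0,0,0,0,0,0],[0.6,0,0,0,0,0,0]]}}

```text
t: 11.68
tcp_pos: [0.4746, -0.0824, 0.2357]
ee_rot: [-2.428, -1.993, 0.001]
force: [-0.6, 0.5, -1.0]
width: 0.6
finger_force: 0.0
```

```bash
python3 - <<'E'
from h import *
c=viewer.read_camera("wrist");im=c["img"];np.save("w4.npy",c,allow_pickle=True)
s=robot.get_state();print(s["t"],s["tcp_pos"],s["ee_rot"],s["force"])
cv2.imwrite("pics/w4.png",cv2.cvtColor(cv2.resize(im[60:300,160:360],None,fx=2.5,fy=2.5,interpolation=cv2.INTER_CUBIC),cv2.COLOR_RGB2BGR))
hsv=cv2.cvtColor(im,cv2.COLOR_RGB2HSV);m=cv2.inRange(hsv,(8,120,90),(17,255,255))
q=max(cv2.findContours(m,cv2.RETR_EXTERNAL,cv2.CHAIN_APPROX_NONE)[0],key=cv2.contourArea)
for z in(.044,.072):
    w=np.array([onplane(c,u,v,z,True)[:2] for u,v in q[:,0]],np.float32)*1000;print(z,cv2.minAreaRect(w))
E
```

```text
11.725 [ 0.47415606 -0.08228476  0.23516272] [-2.42715546 -1.99192089  0.00275967] [-0.13786323 -0.18334237 -0.53396348]
0.044 ((479.0002136230469, -84.23456573486328), (128.45834350585938, 57.33758544921875), 77.73081970214844)
0.072 ((479.93865966796875, -77.93588256835938), (117.43795013427734, 52.41858673095703), 77.73082733154297)
```

View pics/w4.png

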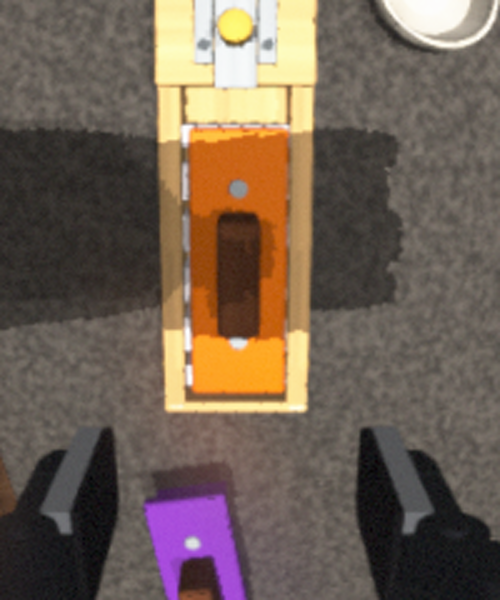

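The comb sits flat in the trough between the walls, and the bed is almost hidden. The knob is at crop (235,25) and the bolt is still open. I'll go to the knob at (0.495, 0.0195).

Call:
{"name": "move_arm", "arguments": {"series": [[0.6,0.17,0.85,0,0,0,0],[0.6,0.17,0.85,0,0,0,0],[0.6,0.17,0.85,0,0,0,0],[0.6,0,0,-0.8,0,0,0],[0.6,0,0,-0.8,0,0,0],[0.6,0,0,-0.8,0,0,0],[0.6,0,0,-0.8,0,0,0],[0.6,0,0,-0.6,0,0,0],[0.6,0,0,-0.3,0,0,0],[0.6,0,0,0,0,0,0],[0.6,0,0,0,0,0,0]]}}

```text
t: 13.1
tcp_pos: [0.496, 0.0197, 0.0731]
ee_rot: [2.428, 1.993, 0.001]
force: [-0.3, 0.1, -0.4]
width: 0.602
finger_force: 0.0
```

Call:
{"name": "move_arm", "arguments": {"series": [[0,0,0,0,0,0,0],[0,0,0,0,0,0,0],[0,0,0,0,0,0,0],[0,0,0,0,0,0,0]], "newtons": 30}}

```text
t: 13.6
tcp_pos: [0.4944, 0.02, 0.0733]
ee_rot: [-2.427, -1.992, 0.001]
force: [-4.2, 1.0, 6.5]
width: 0.146
finger_force: 29.2
```

The knob is pinched. Next I'll slide it along the tray's -y.

Call:
{"name": "move_arm", "arguments": {"series": [[0,-0.029,-0.147,0,0,0,0],[0,-0.029,-0.147,0,0,0,0],[0,-0.029,-0.147,0,0,0,0],[0,-0.029,-0.147,0,0,0,0],[0,-0.029,-0.147,0,0,0,0],[0,0,0,0,0,0,0],[0,0,0,0,0,0,0]]}}

```text
t: 14.48
tcp_pos: [0.4884, -0.0096, 0.0732]
ee_rot: [-2.428, -1.992, 0.002]
force: [-3.2, -0.1, 7.4]
width: 0.146
finger_force: 29.2
```

Call:
{"name": "move_arm", "arguments": {"series": [[0,-0.015,-0.08,0,0,0,0],[0,-0.01,-0.05,0,0,0,0],[0,0,0,0,0,0,0],[0,0,0,0,0,0,0]]}}

```text
t: 14.98
tcp_pos: [0.4878, -0.0128, 0.0733]
ee_rot: [-2.424, -1.992, -0.004]
force: [-3.0, 5.6, 5.9]
width: 0.146
finger_force: 29.2
```

The bolt has moved about 33.5 mm and is now resisted, so it's at the end stop. I'll release, rise and check.

Call:
{"name": "move_arm", "arguments": {"series": [[0.6,0,0,0,0,0,0],[0.6,0,0,0,0,0,0],[0.6,0,0,0,0,0,0],[0.6,0,0,0.6,0,0,0],[0.6,0,0,1,0,0,0],[0.6,0,0,1,0,0,0],[0.6,0,-0.5,1,0,0,0],[0.6,0,-0.5,0.5,0,0,0],[0.6,0,0,0,0,0,0],[0.6,0,0,0,0,0,0]]}}

```text
t: 16.23
tcp_pos: [0.4881, -0.0547, 0.2356]
ee_rot: [-2.428, -1.992, 0.001]
force: [0.6, -0.9, -0.5]
width: 0.6
finger_force: 0.0
```

```bash
python3 - <<'E'
from h import *
c=viewer.read_camera("wrist");im=c["img"]
s=robot.get_state();print(s["t"],s["tcp_pos"],s["force"],s["width"])
cv2.imwrite("pics/w5.png",cv2.cvtColor(im,cv2.COLOR_RGB2BGR))
E
```

```text
16.275 [ 0.48782396 -0.05444581  0.2352795 ] [-0.19498751 -0.40952344 -0.47148977] 0.6041094868560564
```

View pics/w5.png

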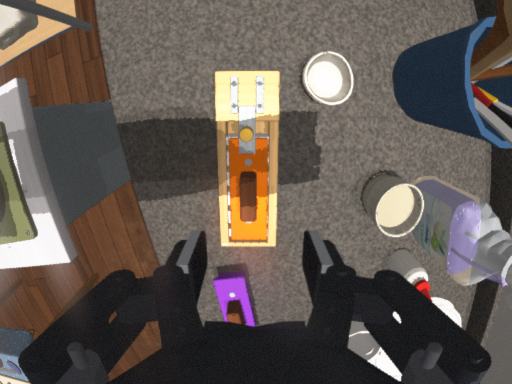

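The knob is now at (246,134), with the tongue over the comb's end near (247,150). The comb is flat in the tray and the gripper is clear, so I'll hand it in.

```bash
python3 -c "
from rig import robot
print(robot.finish_job())"
```

```text
the job is handed in; nothing more can be done
None
```

The comb is home in the tray with all five blades in their slots, the bolt is slid to its end stop over the comb and released, the skull was never approached, and the job was handed in at about 16 s; no verdict was returned.

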